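Rake the test bars into rows

ROBOT

A 6-joint arm with a two-finger parallel gripper is mounted at the origin on the work surface. World frame = base frame: x ahead of the robot, y to its left, z up, the work surface at z = 0. Lengths are in mm, angles in rad, forces in N, time in s.
With the tool pointing down it reaches from about 350 to 775 mm from the base axis. Payload 7.3 kg.
Tool frame: the origin (TCP) lies at the centre of the arm's flange, where the gripper is bolted on; the fingertips stand 178 mm ahead of it and the grasp point (between the pads) lies 159 mm ahead of it; z points along the fingers, y is the direction in which the jaws open and shut (so a half turn about z gives the same grasp; the last joint's range is limited). The gripper opens to 92 mm and grips with 3 to 60 N. Pads are 19 mm wide; open, the fingers measure 130 mm over their backs; the gripper's body (75 mm by 190 mm) begins 47 mm behind the grasp point.
Start: joints at [-1.251, 0.342, 1.524, -0, 1.275, -0.146], TCP at [235.816, -469.061, 404.741] pointing down, gripper open.
Joint ranges: [-2.53, 2.53], [-0.77, 2.02], [0.04, 2.7], [-1, 4.14], [0.28, 2.66], [-3.11, 3.11]. Speed limits (rad/s): [2.57, 2.57, 3.14, 3.14, 3.14, 3.14].

INTERFACE

Orientations are given as [roll, pitch, yaw] about the fixed x, y, z axes, in that order (R = Rz(yaw) Ry(pitch) Rx(roll)).
In Python, from plant import get_obs, capture, close_job gives the robot as it stands. The module is installed in compiled form; this text tells all that it offers.
- The arm moves only by the shell command python3 -m pendant 'ROWS'. ROWS is JSON, a list of rows, each a list of 3 entries, a list of its own where there are three numbers: the shift along the tool's x, y, z in m, then the turn, a rotation vector about the tool's x, y, z in rad, then the finger opening in m, from 0 to 0.0918. In form: [[[tx, ty, tz], [wx, wy, wz], fingers], ...]. A call has 1 to 10 rows; each row is the pose to reach, as a shift and turn from the pose commanded when the call began, along the tool's axes at that moment; what a row does not reach only later rows make up. A row lasts 1/12 s, in which the tool goes at most 41.7 mm and 7.16 degrees, less where a joint would pass 70% of its speed; a pose out of reach is approached as far as the arm can. A call with a gripper value outside its range is refused whole. The fingers move at their own pace and stop on an object; the grip force is fixed at half the most. Time passes only in rows, so rows that repeat a pose let the fingers close. It gives the time, the measured TCP pose, the force and the opening at its end, in the units of the state.
- get_obs(): the state, without advancing time (a new reading comes with each control period).
- capture(name): name is "scene" or "top" or "wrist"; returns a dict with "color" (400x640x3 uint8, red, green, blue), "mtx" (3x3 intrinsics, pixels), "dist" ([k1, k2, p1, p2, k3] as OpenCV has them; the pictures are not rectified), "rvec" (rotation vector, rad) and "tvec" (3), from world to camera coordinates, as OpenCV has them. Camera axes: x right, y down, z forward; pixel columns grow to the right and rows downward; lengths in mm; the calibration is good to about 2 mm. A picture is of the moment at which its call begins. There is no depth.
- close_job(): hands the job in, once; it reports no verdict.
The state is a dict: "time": time; "joint_positions": joint angles; "dq": joint speeds; "tau": joint torques, N m; "tool_pos": TCP position; "tcp_rot": TCP orientation; "contact_force": force on the tool from outside, world axes, zero at the start; "moment": the same for the moment, N m; "grip_width": finger opening in mm.
Only numpy, scipy, OpenCV 4.12 (cv2) and the standard library are available. Lean on these libraries where they do the work, as an engineer would, in place of code of your own. Each camera call takes 0.05 s, during which the arm holds its last target. There are 200 camera calls.

TASK

Take the rake from its mat and comb the scattered test bars in each lane of the tray up to the blue stop end, so that in both lanes the three bars lie flat side by side in a neat closed row, square across their lane and up against the stop. Move the bars only with the rake, never with the gripper, leave the bottle, beaker, jar and rod stand where they are, and stand the rake back upright in the middle of its mat, in line with it.

Things in the scene. Friction and masses are not known exactly. Their poses are not given: they have to be found in the camera images.
- tray: Shallow aluminium tray fixed to the bench, 298 mm wide (its x), inside 330 mm long (its y); origin: centre of its underside, on the bench. y points to the blue stop wall. Inner faces of the end walls at y = -165 (plain) and +165 mm (blue stop). Floor top at z = 4 mm, walls 24 mm high. A 6 mm wide rib along y, 18 mm high, parts two lanes, each 140 mm wide.
- lane_a (a point): Middle of the floor of the lane at tray x = -73 mm (y = 0, z = 4 mm), axes as the tray's. The lane is 140 mm wide (x) and 330 mm long (y), with the blue stop at its +y end. Its bars start with their centres from y = -91 to +124 mm; the floor by the plain wall (-y end) is left free for about 37 mm or more.
- lane_b (a point): The same for the lane at tray x = +73 mm.
- rake_grip (a point): Rake standing on its teeth on the mat: mid-handle, 100 mm above the foot of the teeth; z up, x along the head. Head 120 mm long (x), 24 mm deep (y): six flat teeth 5 mm thick, 34 mm high, with 18 mm gaps (one in the middle), so that a bar fits between two teeth and can be turned; over them a bar whose top is 48 mm above the foot. Black handle 40 mm wide (x), 18 mm thick (y), its top 133 mm above the foot. Symmetric. 0.19 to 0.32 kg.
- mat: Flat black rubber parking mat of the rake, fixed, 160 x 80 x 3 mm, on the bench left or right of the tray; origin at the centre of its underside, x along its long side. The rake starts standing near its middle with its head along the long side.
- bar1_c (a point): Amber cast resin test bar, 110 x 13 x 13 mm, about 25 g, lying loose in one of the lanes, three to a lane; centre of the bar, x along its length. It starts askew, up to 0.9 rad from the tray's x axis.
- bar2_c (a point): Amber cast resin test bar, 110 x 13 x 13 mm, about 25 g, lying loose in one of the lanes, three to a lane; centre of the bar, x along its length. It starts 0.3 rad askew or more, often nearly end-on to the stop; a bar pushed end-on jams there, so turn it first.
- bar3_c (a point): Amber cast resin test bar, 110 x 13 x 13 mm, about 25 g, lying loose in one of the lanes, three to a lane; centre of the bar, x along its length. It starts askew, up to 0.9 rad from the tray's x axis.
- bar4_c (a point): Amber cast resin test bar, 110 x 13 x 13 mm, about 25 g, lying loose in one of the lanes, three to a lane; centre of the bar, x along its length. It starts askew, up to 0.9 rad from the tray's x axis.
- bar5_c (a point): Amber cast resin test bar, 110 x 13 x 13 mm, about 25 g, lying loose in one of the lanes, three to a lane; centre of the bar, x along its length. It starts askew, up to 0.9 rad from the tray's x axis.
- bar6_c (a point): Amber cast resin test bar, 110 x 13 x 13 mm, about 25 g, lying loose in one of the lanes, three to a lane; centre of the bar, x along its length. It starts askew, up to 0.9 rad from the tray's x axis.
- bottle: Bystander: upright amber glass bottle, 64 mm across, 150 mm tall; origin at the centre of its underside.
- beaker: Bystander: glass beaker, 68 mm across, 90 mm tall, standing close to the robot's end of the rake's mat; origin at the centre of its underside.
- jar: Bystander: glass jar with wooden lid, 84 mm across, 110 mm tall, close outside one end wall of the tray; origin at the centre of its underside.
- stand: Bystander: laboratory rod stand, round blue base 100 mm across and 16 mm thick, upright steel rod 12 mm thick to 316 mm high in its middle with a small clamp block (26 x 30 x 34 mm, knob 35 mm out to its +x) at 235 mm, close outside the other end wall of the tray; origin at the centre of its underside.
Things that resemble listed ones, but are neither listed nor needed, are in the scene too. Leave any green look-alike of the part that bears bar6_c alone.

How it is judged (in metres and radians):
On the way, in this order (a step that is already met when the one before it is completed fails the run):
1. the rake is lifted clear of its mat, in the gripper (height (world z) of rake_grip above 0.12 m and contact force between the fingers and rake above 1 N), for 0.2 s.
2. all six bars lie in their rows against the stop while the rake is away from its mat (y of each of bar1_c, bar2_c, bar3_c, bar4_c, bar5_c, bar6_c in the frame of tray above 0.122 m and (x of bar1_c in the frame of tray between -0.093 and -0.053 m or x of bar1_c in the frame of tray between 0.053 and 0.093 m) and z of each of bar1_c, bar2_c, bar3_c, bar4_c, bar5_c, bar6_c in the frame of tray below 0.016 m and angle between the x axis of each of bar1_c, bar2_c, bar3_c, bar4_c, bar5_c, bar6_c and the x axis of tray, either way round below 0.12 rad and (x of bar2_c in the frame of tray between -0.093 and -0.053 m or x of bar2_c in the frame of tray between 0.053 and 0.093 m) and (x of bar3_c in the frame of tray between -0.093 and -0.053 m or x of bar3_c in the frame of tray between 0.053 and 0.093 m) and (x of bar4_c in the frame of tray between -0.093 and -0.053 m or x of bar4_c in the frame of tray between 0.053 and 0.093 m) and (x of bar5_c in the frame of tray between -0.093 and -0.053 m or x of bar5_c in the frame of tray between 0.053 and 0.093 m) and (x of bar6_c in the frame of tray between -0.093 and -0.053 m or x of bar6_c in the frame of tray between 0.053 and 0.093 m) and horizontal distance between rake_grip and mat above 0.1 m), for 0.2 s.
At the end, for the whole second after the job is handed in: Every bar lies flat in its lane, within 7 degrees of square across it and 20 mm of its middle, its centre under 43 mm from the blue stop's inner face. The rake stands upright (6 degrees) on its mat, released, within 25 mm of the centre and 17 degrees of the long side. All at rest (y of each of bar1_c, bar2_c, bar3_c, bar4_c, bar5_c, bar6_c in the frame of tray above 0.122 m and (x of bar1_c in the frame of tray between -0.093 and -0.053 m or x of bar1_c in the frame of tray between 0.053 and 0.093 m) and z of each of bar1_c, bar2_c, bar3_c, bar4_c, bar5_c, bar6_c in the frame of tray below 0.016 m and angle between the x axis of each of bar1_c, bar2_c, bar3_c, bar4_c, bar5_c, bar6_c and the x axis of tray, either way round below 0.12 rad and (x of bar2_c in the frame of tray between -0.093 and -0.053 m or x of bar2_c in the frame of tray between 0.053 and 0.093 m) and (x of bar3_c in the frame of tray between -0.093 and -0.053 m or x of bar3_c in the frame of tray between 0.053 and 0.093 m) and (x of bar4_c in the frame of tray between -0.093 and -0.053 m or x of bar4_c in the frame of tray between 0.053 and 0.093 m) and (x of bar5_c in the frame of tray between -0.093 and -0.053 m or x of bar5_c in the frame of tray between 0.053 and 0.093 m) and (x of bar6_c in the frame of tray between -0.093 and -0.053 m or x of bar6_c in the frame of tray between 0.053 and 0.093 m) and horizontal distance between rake_grip and mat below 0.025 m and angle between rake_grip's own z axis and vertical below 0.1 rad and height (world z) of rake_grip between 0.098 and 0.108 m and angle between the x axis of rake_grip and the x axis of mat, either way round below 0.3 rad and linear speed of each of rake, bar1, bar2, bar3, bar4, bar5, bar6 below 0.02 m/s); the robot touches nothing.
It fails at once if the gripper or arm touches a bar (contact force between any of the fingers, the arm and bar1 above 0.5 N or contact force between any of the fingers, the arm and bar2 above 0.5 N or contact force between any of the fingers, the arm and bar3 above 0.5 N or contact force between any of the fingers, the arm and bar4 above 0.5 N or contact force between any of the fingers, the arm and bar5 above 0.5 N or contact force between any of the fingers, the arm and bar6 above 0.5 N).
It fails at once if the amber glass bottle is pushed more than 15 mm or tipped (distance of bottle from where it was at the start of the episode above 0.015 m or angle between bottle's own z axis and vertical above 0.2 rad).
It fails at once if the glass beaker is pushed more than 15 mm or tipped (distance of beaker from where it was at the start of the episode above 0.015 m or angle between beaker's own z axis and vertical above 0.2 rad).
It fails at once if the glass jar with a wooden lid is pushed more than 15 mm or tipped (distance of jar from where it was at the start of the episode above 0.015 m or angle between jar's own z axis and vertical above 0.2 rad).
It fails at once if the rod stand is pushed more than 15 mm or tipped (distance of stand from where it was at the start of the episode above 0.015 m or angle between stand's own z axis and vertical above 0.2 rad).
It also fails if it takes over 72 s, if anything falls off the work surface, if the arm or the gripper's body presses on something with over 40 N, if the wrist force passes 120 N, or if a joint passes its speed limit or range.

## Working session

There is one attempt and no reset: what is moved stays moved. The work goes in short steps, Python scripts to look and compute and a shell command to move; the robot and the scene stay as the last step left them, time stands still between calls to the robot, and variables do not carry over. Pictures are saved under pics/ and viewed, about 8 in all and at most 12, crops included, and the job is handed in when it is done.

```bash
mkdir -p pics; ls; python3 - <<'E'
from plant import get_obs,capture
import cv2,numpy as np
print(get_obs())
for n in ("top","scene"):
    c=capture(n); cv2.imwrite(f"pics/{n}0.png",cv2.cvtColor(c["color"],cv2.COLOR_RGB2BGR))
    R=cv2.Rodrigues(np.array(c["rvec"],float))[0]
    print(n,c["mtx"],c["dist"],(-R.T@np.array(c["tvec"],float).reshape(3)),R)
E
```

```text
pics
{'time': 0.0, 'joint_positions': array([-1.25097312e+00,  3.42738716e-01,  1.52499841e+00, -1.70391241e-05,
        1.27537711e+00, -1.45999797e-01]), 'dq': array([ 0.00055857, -0.00043826,  0.00114089, -0.00144012,  0.00045852,
        0.00020113]), 'tau': array([-4.11077126e-03, -4.31256652e+01, -2.44223177e+01,  7.13164313e-02,
        5.61437826e-02, -1.08575796e-04]), 'tool_pos': array([ 235.7864837 , -468.93404567,  404.04293921]), 'tcp_rot': array([-3.14008489e+00, -2.05241958e-04,  4.65827827e-01]), 'contact_force': array([-0.26558065,  0.4190174 , -0.76068793]), 'moment': array([ 0.02914718, -0.01048048, -0.0016951 ]), 'grip_width': 91.22260802172949}
top [[476.11514455   0.         314.59285351]
 [  0.         476.11514455 203.33942623]
 [  0.           0.           1.        ]] [-0.11116198  0.          0.          0.          0.        ] [ 346.95312229   14.67376264 1249.96907706] [[ 0.00971695 -0.99994407 -0.00417538]
 [-0.98088204 -0.00871994 -0.19440779]
 [ 0.1943605   0.00598461 -0.98091191]]
scene [[405.93779447   0.         315.84369353]
 [  0.         405.93779447 201.25122381]
 [  0.           0.           1.        ]] [-0.04198404  0.          0.          0.          0.        ] [ 976.57187674 -698.62974222  684.77710682] [[ 0.8664082   0.49930989  0.00514417]
 [ 0.29359641 -0.50106468 -0.81408558]
 [-0.40390342  0.70684073 -0.58072214]]
```

View pics/top0.png

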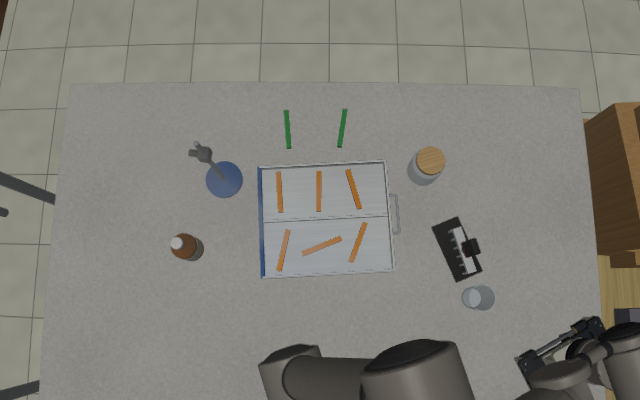

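View pics/scene0.png

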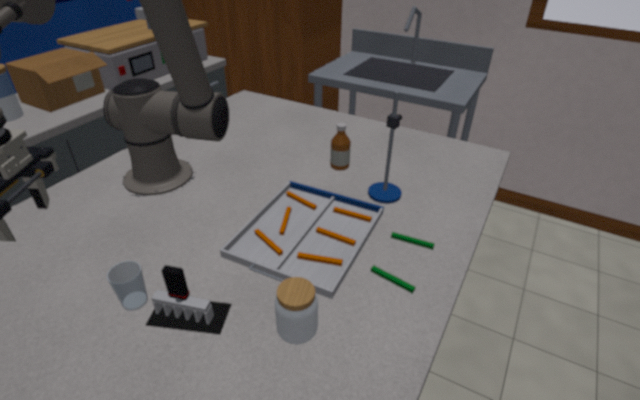

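The top view shows the blue stop on the left (column ~262, world +y), the tray at columns 260–393 and rows 162–277, and three bars per lane. The rake on its mat is at about (458, 249), the beaker at (478, 298), the jar at (430, 165) and the stand at (224, 180). The middle bar of the near lane, at (322, 246), is almost end-on to the stop.

```bash
cat >h.py <<'E'
from plant import get_obs,capture
import cv2,numpy as np
from scipy.spatial.transform import Rotation as Ro
def cast(c,px,z):
    K=np.array(c["mtx"],float);d=np.array(c["dist"],float)
    u=cv2.undistortPoints(np.array(px,float).reshape(-1,1,2),K,d).reshape(-1,2)
    R=cv2.Rodrigues(np.array(c["rvec"],float))[0];o=-R.T@np.array(c["tvec"],float).reshape(3)
    r=np.c_[u,np.ones(len(u))]@R
    return (o+r*((z-o[2])/r[:,2])[:,None])[:,:2]
def proj(c,P):
    return cv2.projectPoints(np.array(P,float).reshape(-1,1,3),np.array(c["rvec"],float),np.array(c["tvec"],float),np.array(c["mtx"],float),np.array(c["dist"],float))[0].reshape(-1,2)
def hsv(c): return cv2.cvtColor(c["color"],cv2.COLOR_RGB2HSV)
def blobs(m,amin):
    cs,_=cv2.findContours(m.astype(np.uint8),cv2.RETR_EXTERNAL,cv2.CHAIN_APPROX_NONE)
    return [k for k in cs if cv2.contourArea(k)>amin]
def rect(P):
    (cx,cy),(w,h),a=cv2.minAreaRect(P.astype(np.float32)); a=np.radians(a)
    if w<h: w,h=h,w; a+=np.pi/2
    return np.array([cx,cy]),w,h,(a+np.pi/2)%np.pi-np.pi/2
def bars(c):
    H=hsv(c); m=(H[...,0]>5)&(H[...,0]<22)&(H[...,1]>150)&(H[...,2]>110)
    out=[]
    for k in blobs(m,60):
        out.append((k,)+rect(cast(c,k.reshape(-1,2),13)))
    return out
E
python3 - <<'E'
from h import *
c=capture("top");H=hsv(c)
for k,p,w,h,a in bars(c): print("bar",k.reshape(-1,2).mean(0).round(),p.round(1),round(w),round(h),round(a,3))
m=(H[...,0]>100)&(H[...,0]<125)&(H[...,1]>120)
for k in blobs(m,40): print("blue",k.reshape(-1,2).mean(0).round(),[x.round(3) if hasattr(x,'round') else x for x in rect(cast(c,k.reshape(-1,2),24))])
m=(H[...,2]<60)
for k in blobs(m,200):
    print("dark",k.reshape(-1,2).mean(0).round(),[x for x in rect(cast(c,k.reshape(-1,2),3))])
im=cv2.cvtColor(c["color"],cv2.COLOR_RGB2BGR)
a=cv2.resize(im[150:290,250:400],None,fx=3,fy=3,interpolation=cv2.INTER_CUBIC)
b=cv2.resize(im[205:320,425:505],None,fx=3.65,fy=3.65,interpolation=cv2.INTER_CUBIC)
cv2.imwrite("pics/c1.png",np.hstack([a,b[:420] if b.shape[0]>=420 else cv2.copyMakeBorder(b,0,420-b.shape[0],0,0,0)]))
E
```

```text
bar [359. 238.] [499.  -94.4] 91 11 -0.353
bar [279. 194.] [616.9 116.2] 94 10 0.09
bar [353. 189.] [633.5 -80.2] 109 12 0.285
blue [262. 261.] [array([437.637, 155.97 ]), 72.04029083251953, 5.179192066192627, np.float64(0.029)]
dark [ 20. 391.] [array([ 78.87052155, 803.51818848]), 118.55756378173828, 27.7158260345459, np.float64(-1.2643834646776577)]
dark [340. 360.] [array([206.02023315, -90.36935425]), 495.47747802734375, 130.05819702148438, np.float64(-1.284056801571805)]
dark [581. 361.] [array([ 199.20457458, -680.58557129]), 351.7521057128906, 241.13125610351562, np.float64(1.5234597036831738)]
dark [460. 251.] [array([ 478.93435669, -363.29055786]), 157.3457489013672, 96.15773010253906, np.float64(0.40489812383550916)]
```

View pics/c1.png

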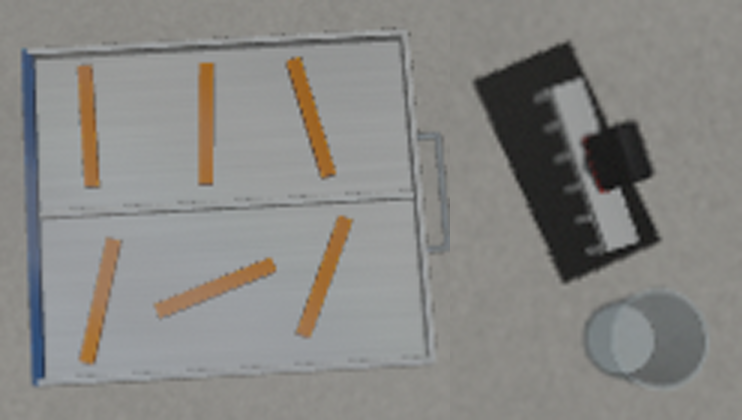

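The crop shows the tray's corners, all six bars clear of each other, and the rake's white head and black handle lying along its mat. Next I'll get precise poses for all of these.

```bash
sed -i 's/H\[...,1\]>150)&(H\[...,2\]>110/H[...,1]>95)\&(H[...,2]>90/' h.py; python3 - <<'E'
from h import *
c=capture("top");H=hsv(c)
co=np.array([[25,50],[36,384],[408,34],[434,362]])/3+[250,150]
P=cast(c,co-.3,24);print("corners TL(+x,stop) BL TR BR",P.round(1))
print("lens",[np.linalg.norm(P[i]-P[j]).round(1) for i,j in((0,1),(2,3),(0,2),(1,3))], "expect 298,298,342,342")
ctr=P.mean(0)
x=(P[0]-P[1])+(P[2]-P[3]);th1=np.arctan2(x[1],x[0]);y=(P[0]-P[2])+(P[1]-P[3]);th2=np.arctan2(-y[0],y[1])
rib=cast(c,np.array([[40,216],[413,198]])/3+[250,150],18);d=rib[0]-rib[1];th3=np.arctan2(-d[0],d[1])
print(ctr,th1,th2,"rib",rib.round(1),th3)
np.save("tray.npy",[*ctr,(th1+th2)/2])
th=(th1+th2)/2;R=np.array([[np.cos(th),-np.sin(th)],[np.sin(th),np.cos(th)]])
for k,p,w,h,a in bars(c):
    print("bar",p.round(1),round(w),round(h),"tray",((p-ctr)@R).round(1),round(a-th,3))
# mat hull from corners
mc=np.array([[474,82],[570,42],[660,240],[566,282]],float); mc=(mc-[450,0])/3.65+[425,205]
M=cast(c,mc,3);print("mat",M.round(1),M.mean(0).round(1),[np.linalg.norm(M[i]-M[i-1]).round(1) for i in range(4)],[np.degrees(np.arctan2(*(M[i]-M[i-1])[::-1])).round(1) for i in range(4)])
box=np.zeros(H.shape[:2],bool);box[205:290,425:505]=1
hull=np.zeros(H.shape[:2],np.uint8);cv2.fillConvexPoly(hull,mc.astype(int),1)
m=(H[...,2]>150)&(hull>0)
for k in blobs(m,20): print("head@48",k.reshape(-1,2).mean(0).round(),rect(cast(c,k.reshape(-1,2),48)))
hd=np.array([[590,135],[636,122],[652,178],[606,190]],float);hd=(hd-[450,0])/3.65+[425,205]
T=cast(c,hd,133);print("handle top",T.mean(0),T.round(1))
s=capture("scene");Hs=hsv(s)
cv2.imwrite("pics/s1.png",cv2.resize(cv2.cvtColor(s["color"],cv2.COLOR_RGB2BGR)[240:345,100:240],None,fx=5,fy=5,interpolation=cv2.INTER_CUBIC))
E
```

```text
corners TL(+x,stop) BL TR BR [[ 689.3  174.3]
 [ 394.8  155.5]
 [ 707.1 -167.3]
 [ 416.4 -184.2]]
lens [np.float64(295.1), np.float64(291.2), np.float64(342.1), np.float64(340.4)] expect 298,298,342,342
[551.90198903  -5.39158421] 0.06099680029949904 0.057822210939809125 rib [[ 540.   156.1]
 [ 558.8 -170.3]] 0.05770041784491681
bar [  90.1 -757.5] 27 26 tray [-505.7 -723.3] 1.452
bar [ 357.5 -804.5] 197 122 tray [-241.5 -786.2] -0.067
bar [ 451.4 -851.3] 41 41 tray [-150.5 -838.5] -0.068
bar [455.9 376.2] 48 21 tray [-73.1 386.7] 1.405
bar [480.7   2.9] 108 11 tray [-70.5  12.5] -1.234
bar [468.2 103.9] 108 12 tray [-77.  114.1] -0.243
bar [491.6 -91.5] 108 13 tray [-65.3 -82.4] -0.411
bar [623.8 117.6] 108 13 tray [ 79.1 118.5] 0.025
bar [627.4  13.5] 107 11 tray [76.5 14.4] -0.052
bar [633.5 -80.3] 110 13 tray [ 77.  -79.6] 0.226
bar [ 715.1 -291.2] 75 73 tray [ 145.9 -295. ] -1.618
bar [ 738.2 -867.4] 351 82 tray [ 134.8 -871.5] -0.207
mat [[ 531.4 -289.4]
 [ 561.5 -362. ]
 [ 416.8 -422.1]
 [ 386.9 -351.7]] [ 474.1 -356.3] [np.float64(157.3), np.float64(78.6), np.float64(156.6), np.float64(76.6)] [np.float64(23.3), np.float64(-67.5), np.float64(-157.4), np.float64(113.0)]
head@48 [468. 263.] (array([ 434.74539185, -370.4982605 ]), 45.08730697631836, 17.45800018310547, np.float64(0.28951846724156205))
head@48 [458. 237.] (array([ 499.6000061 , -348.64202881]), 48.3808479309082, 13.192214012145996, np.float64(0.30830320714849035))
handle top [ 463.91775215 -353.27161738] [[ 477.7 -333.2]
 [ 486.4 -364.4]
 [ 449.7 -373.2]
 [ 441.9 -342.2]]
```

View pics/s1.png

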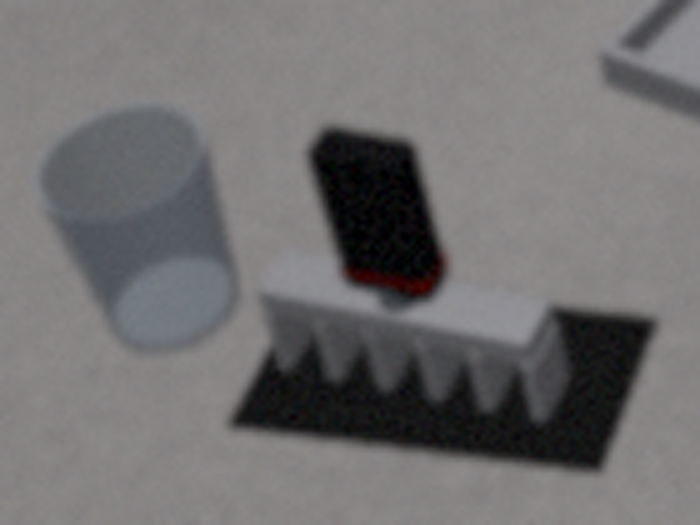

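```bash
python3 - <<'E'
from h import *
s=capture("scene")
f=lambda L:np.array(L,float)/5+[100,240]-.4
P=cast(s,f([[262,292],[523,350],[555,305],[283,252]]),48);print("head",P.round(1),P.mean(0));d=P[1]-P[0];e=P[2]-P[3];print(np.linalg.norm(d),np.linalg.norm(e),np.arctan2(d[1],d[0]),np.arctan2(e[1],e[0]))
P=cast(s,f([[312,152],[327,128],[414,145],[403,165]]),133);print("handle",P.round(1),P.mean(0))
P=cast(s,f([[232,425],[603,468],[657,318]]),3);print("mat",P.round(1),(P[0]+P[2])/2)
c=capture("top");H=hsv(c)
m=(H[...,2]>105)&(H[...,2]<300)&(H[...,1]<60)
cc=np.load("tray.npy");th=cc[2]
# head outline in top: bright pixels near
for j in range(232,280,6): print(j,H[j,440:492,2])
E
```

```text
head [[ 415.4 -385.6]
 [ 527.4 -353.5]
 [ 522.8 -329.6]
 [ 406.1 -365.9]] [ 467.9404713  -358.64494669]
116.57839527911277 122.1982592954784 0.2788810499932556 0.3018637685710414
handle [[ 453.1 -369.3]
 [ 448.3 -357.1]
 [ 483.9 -346.7]
 [ 488.  -356.5]] [ 468.28676555 -357.4039321 ]
mat [[ 419.8 -419.2]
 [ 564.  -357.6]
 [ 533.4 -286.7]] [ 476.58302835 -352.95427189]
232 [ 38  37  40  38  39  40  38  45  76  75  70  68  67 107 143 154 153 153
 152 151 151 149 144  98  36 102 133 138 139 140 139 138 138 138 139 137
 139 136 135 137 139 140 141 140 137 137 138 136 139 140 139 137]
238 [ 36  37  36  39  38  37  39  38  38  38  37  41  57  77  89 103 138 153
 153 152 152 151 150 150 152 100  42  59 128 135 110 111  98  74  73  78
 113 138 139 139 141 141 140 139 141 141 139 137 138 139 139 139]
244 [ 38  38  37  37  37  37  37  38  37  37  38  39  37  38  37  36  60  92
 134 154 124  71  41  29  28  29  29  30  27  29  32  33  41  42  39  36
  36  51 104 139 139 138 137 135 134 137 137 137 139 140 142 141]
250 [141  82  37  38  37  36  35  38  37  38  39  39  36  37  40  38  35  37
  58
[... 298 characters left out ...]
139 137 137 138 141 142 141 138 137 138 138 139 141]
262 [143 139 137 138 142 141 119  68  38  38  35  37  35  36  33  34  36  36
  36  36  36  34  54  83 136 152 154 152 152 151 151 149 148 134  34  34
  33  34  60 116 139 139 137 135 138 140 140 139 140 142 141 138]
268 [138 139 139 141 140 140 140 140 141 113  38  36  36  36  35  37  37  34
  34  33  36  35  36  36  37  86 129 157 154 153 154 153 152 150 149 129
  37  34  34  33  34  70 128 143 140 138 138 139 141 141 140 142]
274 [142 143 140 139 140 141 141 142 139 138 140 115  60  36  35  35  37  36
  34  35  35  36  56  81  67  57  69  38  35  33  35  34  33  42  68  95
 124 141 140 139 139 140 140 141 139 137 139 138 136 138 138 138]
```

```bash
python3 - <<'E'
from h import *
c=capture("top");s=capture("scene");t=np.load("tray.npy");th=t[2];R=np.array([[np.cos(th),-np.sin(th)],[np.sin(th),np.cos(th)]])
for n,cc in(("top",c),("scene",s)):
    H=hsv(cc);m=(H[...,0]>100)&(H[...,0]<125)&(H[...,1]>90);
    for k in blobs(m,100):
        p,w,h,a=rect(cast(cc,k.reshape(-1,2),16));
        if 60<h<130: print(n,"stand",k.reshape(-1,2).mean(0),p.round(1),round(w),round(h),((p-t[:2])@R).round(1))
p=cast(c,[[202,152]],235);print("clamp approx",p,(p-t[:2])@R)
p=cast(c,[[430,161]],110);print("jar",p,(p-t[:2])@R)
p=cast(c,[[180,243]],150);print("bottle",p,(p-t[:2])@R)
p=cast(c,[[472,297]],90);print("beaker",p,(p-t[:2])@R)
# bar2 via top face edges & scene
for n,cc in(("top",c),("scene",s)):
  H=hsv(cc)
  for sat in(95,130):
    m=(H[...,0]>5)&(H[...,0]<22)&(H[...,1]>sat)&(H[...,2]>90)
    for k in blobs(m,40):
      p,w,h,a=rect(cast(cc,k.reshape(-1,2),12))
      q=(p-t[:2])@R
      if abs(q[0])<140 and abs(q[1])<160 : print(n,sat,q.round(1),round(w),round(h),round(a-th,3))
g=np.array(get_obs()["tool_pos"]);print(g)
E
```

```text
scene stand [384.13953488 191.70930233] [661.8 259.3] 105 91 [125.4 257.7]
scene stand [ 5.72131148 85.08196721] [-1333.5   221.5] 403 63 [-1868.6   338.4]
clamp approx [[663.07578378 274.25942902]] [[127.58181614 272.55675012]]
jar [[ 683.35088562 -265.97262707]] [[ 115.7451052  -267.92604004]]
bottle [[467.39486656 335.73479888]] [[-64.10380248 345.54213274]]
beaker [[ 348.46248051 -362.51885991]] [[-224.28487169 -344.41809041]]
top 95 [-70.4  12.3] 108 11 -1.234
top 95 [-77.1 113.2] 108 12 -0.265
top 95 [-65.2 -82.5] 108 13 -0.411
top 95 [ 79.3 118.5] 108 13 0.025
top 95 [76.8 14.4] 107 11 -0.052
top 95 [ 77.3 -79.7] 110 13 0.226
top 130 [-107.4  121.3] 45 11 -0.258
top 130 [-60.4 -16.5] 45 11 -1.24
top 130 [-64.7 -82.6] 107 12 -0.407
top 130 [ 79.2 118.2] 107 11 0.025
top 130 [76.7 13. ] 107 8 -0.051
top 130 [ 77.2 -79.5] 109 12 0.226
scene 95 [ 75.9 -78.2] 108 21 0.23
scene 95 [-66.7 -80.2] 117 16 -0.411
scene 95 [75.1 15.3] 109 21 -0.056
scene 95 [ 77.6 120.1] 107 22 0.026
scene 95 [-72.   15.2] 115 13 -1.239
scene 95 [-80.6 115.8] 116 20 -0.26
scene 130 [ 76.  -78.5] 107 19 0.237
scene 130 [-66.5 -80.3] 114 14 -0.412
scene 130 [75.1 15.3] 109 18 -0.056
scene 130 [ 77.6 120. ] 107 19 0.023
scene 130 [-71.7  15.3] 114 11 -1.231
scene 130 [-78.8 115.4] 112 16 -0.262
[ 235.81711926 -469.06288734  404.67619253]
```

```bash
cat >>h.py <<'E'
def tow(qx,qy):
    t=np.load("tray.npy");c,s=np.cos(t[2]),np.sin(t[2]);return np.array([t[0]+c*qx-s*qy,t[1]+s*qx+c*qy])
def go(xy,z,yaw):
    o=get_obs();r=Ro.from_euler("xyz",o["tcp_rot"]);g=Ro.from_euler("xyz",[np.pi,0,yaw])
    print("pose",o["tool_pos"].round(1),o["tcp_rot"].round(4),"F",o["contact_force"].round(1),"grip",round(o["grip_width"],1),"t",round(o["time"],2))
    print("-> shift",(r.inv().apply(np.r_[xy,z]-o["tool_pos"])/1000).round(4),"turn",(r.inv()*g).as_rotvec().round(4))
E
python3 -m pendant '[[[0.257,0.005,0],[0,0,0.166],0.0918],[[0.257,0.005,0],[0,0,0.166],0.0918],[[0.257,0.005,0],[0,0,0.166],0.0918],[[0.257,0.005,0],[0,0,0.166],0.0918],[[0.257,0.005,0],[0,0,0.166],0.0918],[[0.257,0.005,0],[0,0,0.166],0.0918],[[0.257,0.005,0],[0,0,0.166],0.0918],[[0.257,0.005,0.02],[0,0,0.166],0.0918],[[0.257,0.005,0.04],[0,0,0.166],0.0918],[[0.257,0.005,0.06],[0,0,0.166],0.0918]]'
python3 -c "
from h import *
go([468,-358.3],267,.30)
w=capture('wrist');cv2.imwrite('pics/w1.png',w['color'][...,::-1])"
```

```text
time: 1.28
tool_pos: [467.9, -357.8, 344.1]
tcp_rot: [3.141, -0.0, 0.301]
contact_force: [-0.1, 0.0, -0.6]
grip_width: 91.5
pose [ 467.9 -357.8  344.1] [ 3.1408e+00 -1.0000e-04  3.0090e-01] F [-0.1  0.  -0.6] grip 91.5 t 1.28
-> shift [-0.      0.0004  0.0771] turn [ 0.0008 -0.0001  0.0009]
```

View pics/w1.png

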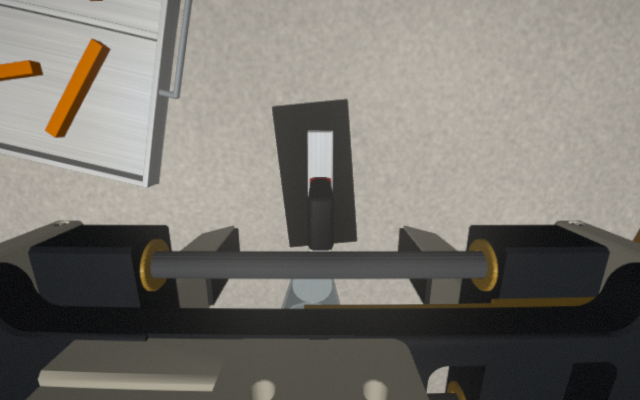

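The wrist view shows the rake centred between the jaws: handle at column 320, rows 178–248, head square to the jaws. I'll descend, grip and lift.

```bash

python3 -c "
from h import *
w=capture('wrist');P=proj(w,[[*([468,-358.3]+np.array([a*np.cos(.3)-b*np.sin(.3),a*np.sin(.3)+b*np.cos(.3)])),z] for z in(136,51) for a,b in((-20,-9),(-20,9),(20,9),(20,-9),(-60,0),(60,0))]);print(P.round(0).tolist())"
python3 -m pendant '[[[0,0,0.02],[0,0,0],0.0918],[[0,0,0.04],[0,0,0],0.0918],[[0,0,0.06],[0,0,0],0.0918],[[0,0,0.077],[0,0,0],0.0918],[[0,0,0.077],[0,0,0],0.0918],[[0,0,0.077],[0,0,0],0.01],[[0,0,0.077],[0,0,0],0.01],[[0,0,0.077],[0,0,0],0.01],[[0,0,0.077],[0,0,0],0.01],[[0,0,0.077],[0,0,0],0.01]]'
python3 -m pendant '[[[0,0,0],[0,0,0],0.01],[[0,0,0],[0,0,0],0.01],[[0,0,0],[0,0,0],0.01],[[0,0,0],[0,0,0],0.01]]'
```

```text
[[336.0, 254.0], [309.0, 254.0], [309.0, 197.0], [337.0, 197.0], [322.0, 306.0], [323.0, 133.0], [331.0, 216.0], [313.0, 216.0], [312.0, 174.0], [332.0, 174.0], [322.0, 254.0], [322.0, 130.0]]
time: 2.22
tool_pos: [467.8, -358.2, 268.8]
tcp_rot: [3.14, -0.001, 0.3]
contact_force: [-0.3, 0.2, 0.0]
grip_width: 62.9
time: 2.55
tool_pos: [467.7, -358.1, 267.7]
tcp_rot: [3.142, 0.0, 0.3]
contact_force: [0.6, -0.5, -1.2]
grip_width: 36.0
```

```bash

python3 -m pendant '[[[0,0,0],[0,0,0],0.01],[[0,0,0],[0,0,0],0.01],[[0,0,0],[0,0,0],0.01],[[0,0,0],[0,0,0],0.01],[[0,0,0],[0,0,0],0.01],[[0,0,0],[0,0,0],0.01]]'
python3 -m pendant '[[[0,0,-0.01],[0,0,0],0.01],[[0,0,-0.03],[0,0,0],0.01],[[0,0,-0.05],[0,0,0],0.01],[[0,0,-0.06],[0,0,0],0.01],[[0,0,-0.06],[0,0,0],0.01],[[0,0,-0.06],[0,0,0],0.01],[[0,0,-0.06],[0,0,0],0.01]]'
python3 -c "
from h import *
go(tow(-70.7,13),328,.337+.0594)
w=capture('wrist');cv2.imwrite('pics/w2.png',w['color'][...,::-1])
# predicted head far end at current pose, offsets e=-6..6
o=get_obs();p=o['tool_pos'];y=o['tcp_rot'][2]
for e in(-4,0,4): print(e,proj(w,[[p[0]+(60+e)*np.cos(y)-b*np.sin(y),p[1]+(60+e)*np.sin(y)+b*np.cos(y),51+60] for b in(-12,12)]).round(1).tolist())"
```

```text
time: 3.05
tool_pos: [467.7, -358.1, 267.7]
tcp_rot: [3.141, -0.0, 0.3]
contact_force: [0.6, -1.0, -0.6]
grip_width: 17.9
time: 3.63
tool_pos: [467.4, -357.8, 326.6]
tcp_rot: [-3.14, 0.001, 0.3]
contact_force: [0.1, 0.2, -2.9]
grip_width: 17.6
pose [ 467.4 -357.8  326.6] [-3.1397e+00  1.0000e-03  2.9980e-01] F [ 0.1  0.2 -2.9] grip 17.6 t 3.63
-> shift [ 0.1193 -0.3412 -0.0009] turn [-0.0019  0.001  -0.0966]
-4 [[338.0, 141.0], [301.3, 141.0]]
0 [[338.1, 134.8], [301.2, 134.8]]
4 [[338.2, 128.5], [301.1, 128.5]]
```

View pics/w2.png

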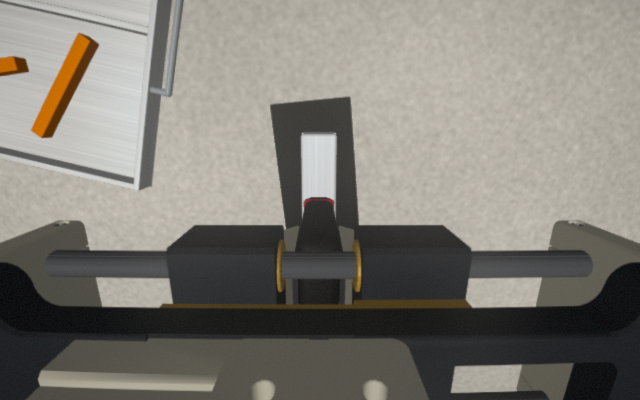

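The rake is held: its head's far end is at row ~132, columns 301–337, so it sits about 1.5 mm forward along the tool's x. Next I'll go above the end-on bar.

```bash

python3 -m pendant '[[[0.008,-0.024,0],[0,0,-0.01],0.01],[[0.021,-0.06,0],[0,0,-0.02],0.01],[[0.034,-0.098,0],[0,0,-0.03],0.01],[[0.047,-0.136,0],[0,0,-0.04],0.01],[[0.06,-0.174,0],[0,0,-0.05],0.01],[[0.073,-0.212,0],[0,0,-0.06],0.01],[[0.086,-0.25,0],[0,0,-0.07],0.01],[[0.1,-0.288,0],[0,0,-0.08],0.01],[[0.111,-0.322,0],[0,0,-0.09],0.01],[[0.118,-0.341,0],[0,0,-0.097],0.01]]'
python3 -m pendant '[[[0,0,0],[0,0,0],0.01],[[0,0,0],[0,0,0],0.01]]'
python3 -c "
from h import *
y=.337+.0594
go(tow(-70.7,13)-1.5*np.array([np.cos(y),np.sin(y)]),328,y)
s=capture('scene');cv2.imwrite('pics/s2.png',cv2.resize(s['color'][140:300,200:400,::-1],None,fx=4,fy=3.75,interpolation=cv2.INTER_CUBIC))"
```

```text
time: 4.52
tool_pos: [478.9, 5.9, 326.8]
tcp_rot: [-3.139, 0.002, 0.399]
contact_force: [-0.4, -0.1, -4.5]
grip_width: 17.6
time: 4.68
tool_pos: [479.5, 3.6, 327.0]
tcp_rot: [-3.141, 0.001, 0.4]
contact_force: [0.2, 0.0, -3.1]
grip_width: 17.9
pose [479.5   3.6 327. ] [-3.1411e+00  1.5000e-03  3.9950e-01] F [ 0.2  0.  -3.1] grip 17.9 t 4.68
-> shift [-0.0006  0.0006 -0.001 ] turn [-0.0005  0.0015  0.0031]
```

View pics/s2.png

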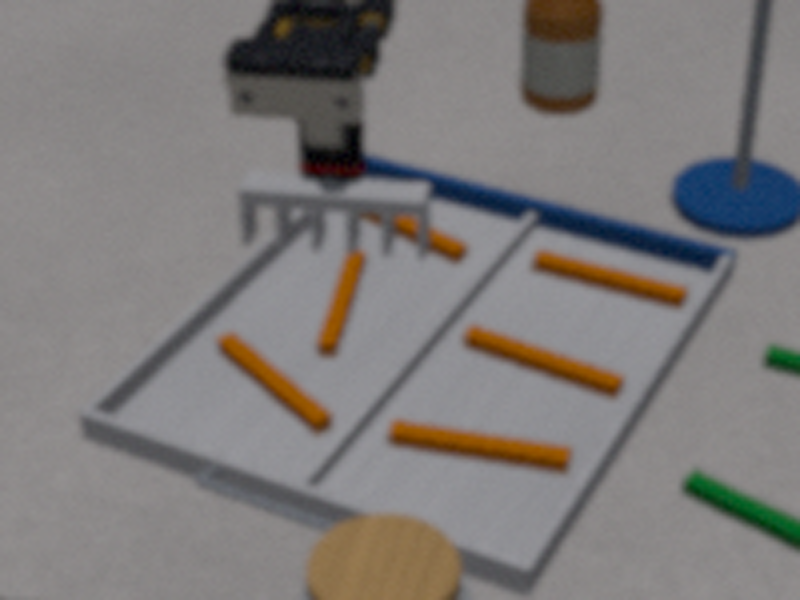

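```bash

python3 -m pendant '[[[-0.001,0,0.015],[0,0,0.003],0.01],[[-0.001,0,0.03],[0,0,0.003],0.01],[[-0.001,0,0.04],[0,0,0.003],0.01],[[-0.001,0,0.044],[0,0,0.003],0.01],[[-0.001,0,0.047],[0,0,0.003],0.01],[[-0.001,0,0.049],[0,0,0.003],0.01],[[-0.001,0,0.049],[0,0,0.003],0.01],[[-0.001,0,0.049],[0,0,0.003],0.01]]'
python3 -c "
from h import *
s=capture('scene');cv2.imwrite('pics/s3.png',cv2.resize(s['color'][160:260,240:380,::-1],None,fx=5,fy=5,interpolation=cv2.INTER_CUBIC))"
```

```text
time: 5.4
tool_pos: [479.9, 1.7, 280.2]
tcp_rot: [3.14, -0.005, 0.392]
contact_force: [1.6, 4.2, 5.0]
grip_width: 17.8
```

View pics/s3.png

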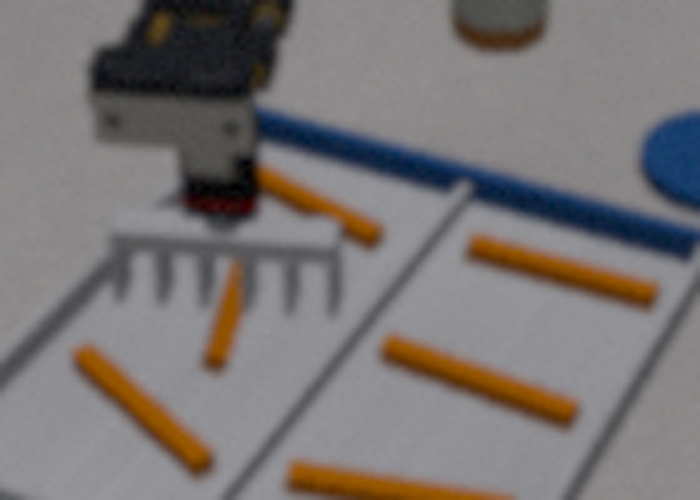

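One tooth has come down on the bar: about 8 N up and 2 mm short of the commanded height. In the picture the bar at (232, 300) lies right of the middle gap (teeth at 207 and 248). I'll lift off and compare rake and bar in the same camera.

```bash

python3 -c "
from h import *
s=capture('scene');t=np.load('tray.npy');th=t[2];R=np.array([[np.cos(th),-np.sin(th)],[np.sin(th),np.cos(th)]])
P=cast(s,np.array([[122,300],[164,303],[207,306],[248,309],[292,313],[335,317]])/5+[240-.4,160-.4],16);q=(P-t[:2])@R
print('teeth front feet, tray',q.round(1).tolist())
for k,p,w,h,a in bars(s):
  qq=(p-t[:2])@R
  if abs(qq[0])<145 and abs(qq[1])<160: print(qq.round(1),round(w),round(h),round(a-th,3))
o=get_obs();print('tcp tray',(o['tool_pos'][:2]-t[:2])@R)
"
python3 -m pendant '[[[0,0,-0.01],[0,0,0],0.01],[[0,0,-0.018],[0,0,0],0.01],[[0,0,-0.02],[0,0,0],0.01],[[0,0,-0.02],[0,0,0],0.01]]'
python3 -c "
from h import *
s=capture('scene');t=np.load('tray.npy');th=t[2];R=np.array([[np.cos(th),-np.sin(th)],[np.sin(th),np.cos(th)]])
o=get_obs();print(o['tool_pos'],o['tcp_rot'],'tcp tray',(o['tool_pos'][:2]-t[:2])@R)
cv2.imwrite('pics/s4.png',cv2.resize(s['color'][165:245,245:325,::-1],None,fx=7.5,fy=7.5,interpolation=cv2.INTER_CUBIC))
"
```

```text
teeth front feet, tray [[-118.8, -15.1], [-97.5, -7.2], [-75.8, 1.0], [-55.1, 8.6], [-32.7, 16.2], [-10.8, 23.5]]
[ 76.5 -78.9] 108 21 0.221
[-65.3 -81.5] 115 16 -0.412
[75.5 14.3] 109 21 -0.062
[ 78.  118.8] 107 22 0.023
[-71.1 112.1] 97 18 -0.237
tcp tray [-71.49801035  11.44685955]
time: 5.83
tool_pos: [479.0, 1.7, 299.4]
tcp_rot: [3.14, -0.001, 0.393]
contact_force: [-0.6, 0.4, -3.0]
grip_width: 18.2
[478.77932391   1.82054011 298.85408341] [ 3.14106120e+00 -3.34233710e-04  3.93376906e-01] tcp tray [-72.5654435   11.54102689]
```

View pics/s4.png

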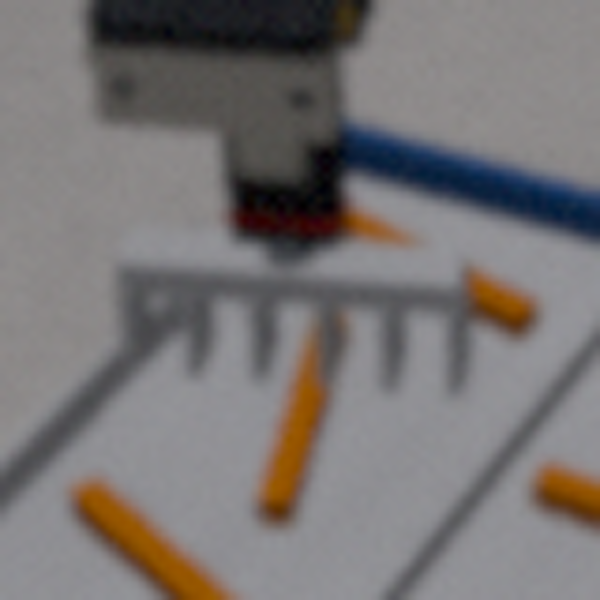

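```bash

python3 -c "
from h import *
s=capture('scene');t=np.load('tray.npy');th=t[2];R=np.array([[np.cos(th),-np.sin(th)],[np.sin(th),np.cos(th)]])
H=hsv(s);m=(H[...,0]>4)&(H[...,0]<24)&(H[...,1]>90)&(H[...,2]>70)
for k in blobs(m[165:245,245:325],15):
  k=k.reshape(-1,2)+[245,165];p,w,h,a=rect(cast(s,k,11));print(k.min(0),k.max(0),((p-t[:2])@R).round(1),round(w,1),round(h,1),round(a-th,3))
f=cast(s,np.array([[137,350],[200,375],[262,380],[327,386],[392,390],[456,393]])/7.5+[244.6,164.6],34)
q=(f-t[:2])@R;print('feet',q.round(1).tolist())
c=capture('top');H=hsv(c);g=H[210:275,280:360]
m=(H[...,0]>4)&(H[...,0]<24)&(H[...,1]>90)&(H[...,2]>70)
for k in blobs(m,15):
  k=k.reshape(-1,2);p,w,h,a=rect(cast(c,k,12));q=(p-t[:2])@R
  if abs(q[0])<140 and abs(q[1])<160:print('top',k.min(0),k.max(0),q.round(1),round(w,1),round(h,1),round(a-th,3))
cv2.imwrite('pics/t4.png',cv2.resize(c['color'][205:285,290:370,::-1],None,fx=7.5,fy=7.5,interpolation=cv2.INTER_CUBIC))
"
```

```text
[255 229] [275 244] [-84.5 -71.7] 79.6 16.8 -0.412
[316 227] [324 234] [33.9 18.8] 28.0 19.5 -0.091
[280 210] [288 233] [-70.    9.2] 99.5 13.0 -1.225
[307 201] [315 208] [-42.1 107.2] 34.9 18.3 -0.237
feet [[-127.4, -4.9], [-99.7, -7.2], [-78.8, 0.2], [-56.8, 7.5], [-35.4, 15.8], [-14.7, 24.5]]
top [276 172] [282 211] [ 79.3 118.5] 107.6 12.8 0.025
top [316 171] [320 194] [98.4 13.3] 63.3 10.7 -0.052
top [346 169] [358 199] [ 90.2 -76.6] 83.7 13.3 0.226
```

View pics/t4.png

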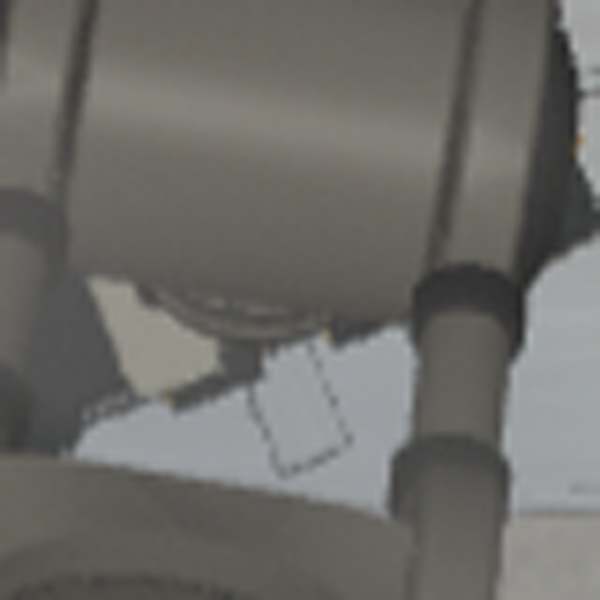

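```bash

python3 -c "
from h import *
c=capture('top');t=np.load('tray.npy');th=t[2];R=np.array([[np.cos(th),-np.sin(th)],[np.sin(th),np.cos(th)]])
o=get_obs();y=o['tcp_rot'][2]
E=cast(c,np.array([[283,476],[350,438]])/7.5+[289.6,204.6],51+o['tool_pos'][2]-267.7)
e=E.mean(0)+60*np.array([np.cos(y),np.sin(y)]);print(E,np.linalg.norm(E[0]-E[1]),np.arctan2(-(E[1]-E[0])[0],(E[0]-E[1])[1]*-1),'rake centre world',e,'tray',(e-t[:2])@R,'tcp',(o['tool_pos'][:2]-t[:2])@R,o['moment'])
"
python3 -m pendant '[[[0,0,0.004],[0,0,0],0.01],[[0,0,0.008],[0,0,0],0.01],[[0,0,0.012],[0,0,0],0.01],[[0,0,0.015],[0,0,0],0.01],[[0,0,0.018],[0,0,0],0.01],[[0,0,0.02],[0,0,0],0.01],[[0,0,0.02],[0,0,0],0.01],[[0,0,0.02],[0,0,0],0.01]]'
python3 -c "
from h import *
o=get_obs();print(o['tool_pos'],o['tcp_rot'],o['contact_force'],o['moment'])"
```

```text
[[417.67674332 -10.86098091]
 [430.20765611 -32.64305594]] 25.12931690579568 -2.619543809479427 rake centre world [479.35397304   1.25961726] tray [-72.02511272  10.94697409] tcp [-72.71762636  11.75514645] [-0.00526705  0.0153358   0.01814367]
time: 6.7
tool_pos: [478.8, 2.1, 278.6]
tcp_rot: [-3.142, 0.0, 0.394]
contact_force: [-1.1, 0.6, -3.7]
grip_width: 17.9
[478.81001285   2.13846386 278.60110341] [-3.14158884e+00  1.86370898e-04  3.93800757e-01] [-1.09734836  0.64324164 -3.67723935] [-0.0349979   0.01295865  0.01675032]
```

The bar is now in the gap with no contact force. I'll lower fully and turn it.

```bash

python3 -m pendant '[[[0,0,0.003],[0,0,0],0.01],[[0,0,0.0065],[0,0,0],0.01],[[0,0,0.0065],[0,0,-0.04],0.01],[[0,0,0.0065],[0,0,-0.12],0.01],[[0,0,0.0065],[0,0,-0.2],0.01],[[0,0,0.0065],[0,0,-0.28],0.01],[[0,0,0.0065],[0,0,-0.36],0.01],[[0,0,0.0065],[0,0,-0.44],0.01],[[0,0,0.0065],[0,0,-0.52],0.01],[[0,0,0.0065],[0,0,-0.6],0.01]]'
python3 -m pendant '[[[0,0,0],[0,0,-0.08],0.01],[[0,0,0],[0,0,-0.16],0.01],[[0,0,0],[0,0,-0.24],0.01],[[0,0,0],[0,0,-0.32],0.01],[[0,0,0],[0,0,-0.4],0.01],[[0,0,0],[0,0,-0.48],0.01],[[0,0,0],[0,0,-0.56],0.01],[[0,0,0],[0,0,-0.64],0.01],[[0,0,0],[0,0,-0.68],0.01],[[0,0,0],[0,0,-0.7],0.01]]'
python3 -m pendant '[[[0,0,0],[0,0,0],0.01],[[0,0,0],[0,0,0],0.01]]'
python3 -c "
from h import *
s=capture('scene');t=np.load('tray.npy');th=t[2];R=np.array([[np.cos(th),-np.sin(th)],[np.sin(th),np.cos(th)]])
for k,p,w,h,a in bars(s):
  qq=(p-t[:2])@R
  if abs(qq[0])<145 and abs(qq[1])<160: print(qq.round(1),round(w),round(h),round(a-th,3))
go(tow(-73,-140),328,th)
cv2.imwrite('pics/s5.png',cv2.resize(s['color'][140:300,200:400,::-1],None,fx=4,fy=3.75,interpolation=cv2.INTER_CUBIC))"
```

```text
time: 7.53
tool_pos: [478.8, 2.1, 272.0]
tcp_rot: [-3.142, 0.0, 0.998]
contact_force: [-0.4, -0.0, -3.1]
grip_width: 17.7
time: 8.37
tool_pos: [478.7, 2.2, 272.0]
tcp_rot: [-3.142, 0.0, 1.696]
contact_force: [0.3, -0.7, -3.7]
grip_width: 17.7
time: 8.53
tool_pos: [478.8, 2.1, 272.1]
tcp_rot: [-3.142, 0.0, 1.693]
contact_force: [0.4, -0.5, -2.7]
grip_width: 17.8
[ 76.4 -79.1] 107 21 0.23
[-66. -81.] 117 16 -0.407
[75.4 14.2] 109 21 -0.056
[-45.2  10.1] 52 19 -0.15
[ 78.  118.9] 107 22 0.023
[-59.6 109.1] 73 19 -0.237
pose [478.8   2.1 272.1] [3.1416e+00 1.0000e-04 1.6927e+00] F [ 0.1  0.  -2.8] grip 17.6 t 8.58
-> shift [-0.1515 -0.0099 -0.0558] turn [1.0000e-04 1.0000e-04 1.6333e+00]
```

View pics/s5.png

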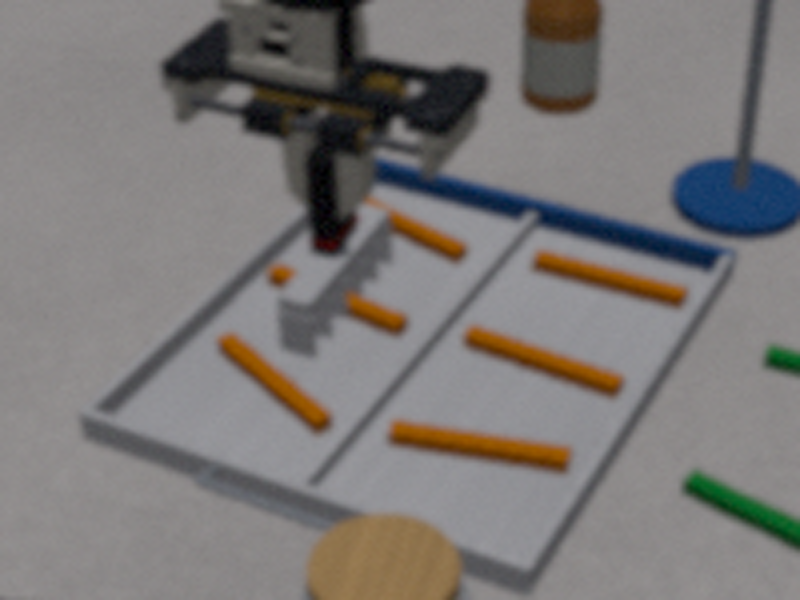

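The bar is turned to about -0.15 rad (crop 270–405, rows 270–325) and the neighbouring bars are undisturbed. I'll lift, go to the plain-wall end of lane A, and comb.

```bash

python3 -m pendant '[[[0,0,-0.02],[0,0,0],0.01],[[0,0,-0.045],[0,0,0],0.01],[[0,0,-0.056],[0,0,0.05],0.01],[[-0.02,0,-0.056],[0,0,0.15],0.01],[[-0.04,-0.002,-0.056],[0,0,0.26],0.01],[[-0.06,-0.004,-0.056],[0,0,0.37],0.01],[[-0.08,-0.005,-0.056],[0,0,0.48],0.01],[[-0.1,-0.006,-0.056],[0,0,0.59],0.01],[[-0.12,-0.008,-0.056],[0,0,0.7],0.01],[[-0.13,-0.009,-0.056],[0,0,0.81],0.01]]'
python3 -m pendant '[[[0,0,0],[0,0,0.11],0.01],[[0,0,0],[0,0,0.22],0.01],[[0,0,0],[0,0,0.33],0.01],[[0,0,0],[0,0,0.44],0.01],[[0,0,0],[0,0,0.55],0.01],[[0,0,0],[0,0,0.66],0.01],[[0,0,0],[0,0,0.77],0.01],[[0,0,0],[0,0,0.82],0.01],[[0,0,0],[0,0,0.82],0.01]]'
python3 -c "
from h import *
th=np.load('tray.npy')[2]
go(tow(-73.5,-140),271.5,th)"
```

```text
time: 9.42
tool_pos: [485.9, -130.0, 328.2]
tcp_rot: [3.141, 0.0, 0.876]
contact_force: [-0.2, 0.1, -3.1]
grip_width: 17.6
time: 10.17
tool_pos: [485.8, -128.0, 328.1]
tcp_rot: [3.142, 0.0, 0.061]
contact_force: [0.2, -0.6, -3.1]
grip_width: 18.0
pose [ 485.8 -128.   328.1] [3.1416e+00 1.0000e-04 6.1200e-02] F [ 0.2 -0.6 -3.1] grip 18.0 t 10.17
-> shift [-0.0002  0.0216  0.0566] turn [0.     0.0001 0.0018]
```

```bash

python3 -m pendant '[[[0,0.012,0],[0,0,0.002],0.01],[[0,0.0216,0],[0,0,0.002],0.01],[[0,0.0216,0.02],[0,0,0.002],0.01],[[0,0.0216,0.04],[0,0,0.002],0.01],[[0,0.0216,0.052],[0,0,0.002],0.01],[[0,0.0216,0.056],[0,0,0.002],0.01],[[0,0.0216,0.056],[0,0,0.002],0.01],[[0,0.0216,0.056],[0,0,0.002],0.01]]'
python3 -m pendant '[[[0,-0.006,0],[0,0,0],0.01],[[0,-0.012,0],[0,0,0],0.01],[[0,-0.018,0],[0,0,0],0.01],[[0,-0.024,0],[0,0,0],0.01],[[0,-0.03,0],[0,0,0],0.01],[[0,-0.036,0],[0,0,0],0.01],[[0,-0.042,0],[0,0,0],0.01],[[0,-0.048,0],[0,0,0],0.01],[[0,-0.054,0],[0,0,0],0.01],[[0,-0.06,0],[0,0,0],0.01]]'
python3 -m pendant '[[[0,-0.006,0],[0,0,0],0.01],[[0,-0.012,0],[0,0,0],0.01],[[0,-0.018,0],[0,0,0],0.01],[[0,-0.024,0],[0,0,0],0.01],[[0,-0.03,0],[0,0,0],0.01],[[0,-0.036,0],[0,0,0],0.01],[[0,-0.042,0],[0,0,0],0.01],[[0,-0.048,0],[0,0,0],0.01],[[0,-0.054,0],[0,0,0],0.01],[[0,-0.06,0],[0,0,0],0.01]]'
python3 -c "
from h import *
t=np.load('tray.npy');th=t[2];R=np.array([[np.cos(th),-np.sin(th)],[np.sin(th),np.cos(th)]])
go(tow(-73.5,108),271.5,th)
for n in('scene','top'):
 s=capture(n)
 for k,p,w,h,a in bars(s):
  qq=(p-t[:2])@R
  if abs(qq[0])<145 and abs(qq[1])<160: print(n,qq.round(1),round(w),round(h),round(a-th,3))"
```

```text
time: 10.83
tool_pos: [487.5, -150.1, 272.7]
tcp_rot: [3.141, -0.001, 0.062]
contact_force: [-0.3, -0.6, -3.1]
grip_width: 17.5
time: 11.67
tool_pos: [483.5, -89.1, 272.2]
tcp_rot: [3.141, -0.0, 0.062]
contact_force: [-0.1, -0.0, -2.2]
grip_width: 17.7
time: 12.5
tool_pos: [479.7, -29.2, 272.2]
tcp_rot: [3.142, -0.0, 0.062]
contact_force: [1.0, -1.0, -3.3]
grip_width: 17.7
pose [479.7 -29.2 272.2] [ 3.1415e+00 -1.0000e-04  6.1800e-02] F [ 1.  -1.  -3.3] grip 17.7 t 12.5
-> shift [ 0.0002 -0.1274  0.0007] turn [ 0.0001 -0.0001  0.0024]
scene [ 76.4 -79.1] 107 21 0.23
scene [75.4 14.2] 109 21 -0.056
scene [ 78.  118.8] 107 22 0.018
scene [-79.8 114.9] 116 19 -0.263
top [-77.2 113.2] 108 13 -0.264
top [ 79.1 118.5] 108 13 0.025
top [102.2  13.1] 55 11 -0.052
top [ 84.6 -77.8] 95 13 0.226
```

```bash

python3 -m pendant '[[[0,-0.006,0],[0,0,0],0.01],[[0,-0.012,0],[0,0,0],0.01],[[0,-0.018,0],[0,0,0],0.01],[[0,-0.024,0],[0,0,0],0.01],[[0,-0.03,0],[0,0,0],0.01],[[0,-0.036,0],[0,0,0],0.01],[[0,-0.042,0],[0,0,0],0.01],[[0,-0.048,0],[0,0,0],0.01],[[0,-0.054,0],[0,0,0],0.01],[[0,-0.06,0],[0,0,0],0.01]]'
python3 -m pendant '[[[0,-0.005,0],[0,0,0],0.01],[[0,-0.01,0],[0,0,0],0.01],[[0,-0.015,0],[0,0,0],0.01],[[0,-0.02,0],[0,0,0],0.01],[[0,-0.025,0],[0,0,0],0.01],[[0,-0.03,0],[0,0,0],0.01],[[0,-0.035,0],[0,0,0],0.01],[[0,-0.04,0],[0,0,0],0.01],[[0,-0.045,0],[0,0,0],0.01],[[0,-0.05,0],[0,0,0],0.01]]'
python3 -m pendant '[[[0,-0.003,0],[0,0,0],0.01],[[0,-0.006,0],[0,0,0],0.01],[[0,-0.009,0],[0,0,0],0.01],[[0,-0.012,0],[0,0,0],0.01],[[0,-0.012,0],[0,0,0],0.01]]'
python3 -c "
from h import *
t=np.load('tray.npy');th=t[2];R=np.array([[np.cos(th),-np.sin(th)],[np.sin(th),np.cos(th)]])
go(tow(-73.5,114),271.5,th)
for n in('scene','top'):
 s=capture(n)
 for k,p,w,h,a in bars(s):
  qq=(p-t[:2])@R
  if abs(qq[0])<145 and abs(qq[1])<175: print(n,qq.round(1),round(w),round(h),round(a-th,3))"
```

```text
time: 13.43
tool_pos: [476.0, 30.7, 272.2]
tcp_rot: [3.141, -0.0, 0.062]
contact_force: [0.4, -0.1, -2.8]
grip_width: 18.0
time: 14.27
tool_pos: [473.0, 80.5, 272.2]
tcp_rot: [3.141, -0.0, 0.062]
contact_force: [0.3, -1.2, -2.0]
grip_width: 17.5
time: 14.68
tool_pos: [472.2, 92.5, 272.2]
tcp_rot: [-3.141, 0.0, 0.062]
contact_force: [0.6, -0.6, -3.6]
grip_width: 17.6
pose [472.2  92.5 272.2] [-3.1413e+00  1.0000e-04  6.2000e-02] F [ 0.6 -0.6 -3.6] grip 17.6 t 14.68
-> shift [ 0.0003 -0.0115  0.0007] turn [-0.0003  0.0001  0.0026]
scene [ 76.4 -79.1] 107 21 0.23
scene [75.5 14.3] 109 21 -0.062
scene [ 78.  118.8] 107 22 0.026
top [-106.8  134.1] 34 34 -1.609
top [ 91.3 118.7] 83 13 0.024
top [76.5 14.4] 107 11 -0.052
top [ 77.  -79.6] 110 13 0.226
```

```bash

python3 -m pendant '[[[0,-0.002,0],[0,0,0.002],0.01],[[0,-0.004,0],[0,0,0.002],0.01],[[0,-0.006,0],[0,0,0.002],0.01],[[0,-0.008,0],[0,0,0.002],0.01],[[0,-0.008,0],[0,0,0.002],0.01]]'
python3 -m pendant '[[[0,-0.001,0],[0,0,0],0.01],[[0,-0.002,0],[0,0,0],0.01],[[0,-0.002,0],[0,0,0],0.01]]'
python3 -m pendant '[[[0,-0.001,0],[0,0,0],0.01],[[0,-0.002,0],[0,0,0],0.01],[[0,-0.002,0],[0,0,0],0.01]]'
```

```text
time: 15.2
tool_pos: [471.7, 100.3, 272.2]
tcp_rot: [-3.141, -0.0, 0.06]
contact_force: [0.5, -0.6, -3.3]
grip_width: 18.0
time: 15.45
tool_pos: [471.6, 102.1, 272.2]
tcp_rot: [-3.142, -0.0, 0.06]
contact_force: [-0.6, -1.0, -3.2]
grip_width: 18.1
time: 15.7
tool_pos: [471.5, 104.1, 272.2]
tcp_rot: [3.141, -0.0, 0.06]
contact_force: [0.1, -0.8, -1.5]
grip_width: 17.9
```

```bash

for i in 1 2 3; do python3 -m pendant '[[[0,-0.001,0],[0,0,0],0.01],[[0,-0.001,0],[0,0,0],0.01]]' | grep -E "tool_pos|force"; done
```

```text
tool_pos: [471.6, 104.7, 272.2]
contact_force: [1.2, -3.7, -3.0]
tool_pos: [471.6, 105.2, 272.3]
contact_force: [1.9, -7.5, -2.4]
tool_pos: [471.6, 105.8, 272.3]
contact_force: [0.5, -10.3, -2.2]
```

Solid contact at tray y ≈ 114, which is where a closed row of three should stop the rake. I'll back off, lift and measure.

```bash

python3 -m pendant '[[[0,0.01,0],[0,0,0],0.01],[[0,0.025,0],[0,0,0],0.01],[[0,0.03,-0.02],[0,0,0],0.01],[[0,0.04,-0.045],[0,0,0],0.01],[[0.01,0.07,-0.058],[0,0,0],0.01],[[0.03,0.1,-0.058],[0,0,0],0.01],[[0.05,0.135,-0.058],[0,0,0],0.01],[[0.07,0.17,-0.058],[0,0,0],0.01],[[0.09,0.205,-0.058],[0,0,0],0.01],[[0.11,0.23,-0.058],[0,0,0],0.01]]'
python3 -m pendant '[[[0.02,0.012,0],[0,0,0],0.01],[[0.036,0.02,0],[0,0,0],0.01],[[0.036,0.023,0],[0,0,0],0.01]]'
python3 -c "
from h import *
t=np.load('tray.npy');th=t[2];R=np.array([[np.cos(th),-np.sin(th)],[np.sin(th),np.cos(th)]])
go(tow(72.5,-139),271.8,th)
for n in('scene','top'):
 s=capture(n)
 for k,p,w,h,a in bars(s):
  qq=(p-t[:2])@R
  if abs(qq[0])<145 and abs(qq[1])<175: print(n,qq.round(1),round(w,1),round(h,1),round(a-th,3))"
```

```text
time: 17.03
tool_pos: [595.5, -119.2, 330.1]
tcp_rot: [-3.141, -0.0, 0.058]
contact_force: [1.1, 0.0, -3.4]
grip_width: 17.7
time: 17.28
tool_pos: [634.0, -138.5, 329.3]
tcp_rot: [-3.141, -0.002, 0.058]
contact_force: [-0.6, 0.9, -3.7]
grip_width: 17.9
pose [ 634.  -138.5  329.3] [-3.1409e+00 -1.8000e-03  5.8200e-02] F [-0.6  0.9 -3.7] grip 17.9 t 17.28
-> shift [-0.0017  0.0012  0.0575] turn [-0.0006 -0.0018 -0.0012]
scene [73.4 14.3] 113.3 20.5 -0.056
scene [ 78.  118.8] 107.0 22.2 0.023
top [-58.  144.1] 78.9 36.6 -0.031
top [ 79.1 118.5] 107.5 12.8 0.025
top [76.5 14.4] 106.5 10.7 -0.052
```

```bash

python3 -m pendant '[[[-0.002,0.001,0.02],[0,0,0],0.01],[[-0.002,0.001,0.04],[0,0,0],0.01],[[-0.002,0.001,0.052],[0,0,0],0.01],[[-0.002,0.001,0.057],[0,0,0],0.01],[[-0.002,0.001,0.057],[0,0,0],0.01],[[-0.002,0.001,0.057],[0,0,0],0.01]]'
python3 -m pendant '[[[0,-0.006,0],[0,0,0],0.01],[[0,-0.012,0],[0,0,0],0.01],[[0,-0.018,0],[0,0,0],0.01],[[0,-0.024,0],[0,0,0],0.01],[[0,-0.03,0],[0,0,0],0.01],[[0,-0.036,0],[0,0,0],0.01],[[0,-0.042,0],[0,0,0],0.01],[[0,-0.048,0],[0,0,0],0.01],[[0,-0.054,0],[0,0,0],0.01],[[0,-0.06,0],[0,0,0],0.01]]'
python3 -m pendant '[[[0,-0.006,0],[0,0,0],0.01],[[0,-0.012,0],[0,0,0],0.01],[[0,-0.018,0],[0,0,0],0.01],[[0,-0.024,0],[0,0,0],0.01],[[0,-0.03,0],[0,0,0],0.01],[[0,-0.036,0],[0,0,0],0.01],[[0,-0.042,0],[0,0,0],0.01],[[0,-0.048,0],[0,0,0],0.01],[[0,-0.054,0],[0,0,0],0.01],[[0,-0.06,0],[0,0,0],0.01]]'
python3 -m pendant '[[[0,-0.006,0],[0,0,0],0.01],[[0,-0.012,0],[0,0,0],0.01],[[0,-0.018,0],[0,0,0],0.01],[[0,-0.024,0],[0,0,0],0.01],[[0,-0.03,0],[0,0,0],0.01],[[0,-0.036,0],[0,0,0],0.01],[[0,-0.042,0],[0,0,0],0.01],[[0,-0.048,0],[0,0,0],0.01],[[0,-0.054,0],[0,0,0],0.01],[[0,-0.06,0],[0,0,0],0.01]]'
python3 -c "
from h import *
t=np.load('tray.npy');go(tow(72.5,110),271.8,t[2])"
```

```text
time: 17.88
tool_pos: [630.3, -137.7, 273.9]
tcp_rot: [3.141, -0.001, 0.06]
contact_force: [-0.1, -0.3, -2.5]
grip_width: 17.7
time: 18.72
tool_pos: [626.6, -77.5, 273.2]
tcp_rot: [3.141, -0.0, 0.06]
contact_force: [0.2, -0.4, -4.0]
grip_width: 18.1
time: 19.55
tool_pos: [623.0, -17.6, 273.2]
tcp_rot: [3.141, -0.0, 0.06]
contact_force: [0.4, 0.2, -3.0]
grip_width: 17.9
time: 20.38
tool_pos: [619.5, 42.3, 273.2]
tcp_rot: [3.142, 0.0, 0.06]
contact_force: [0.7, -0.2, -2.8]
grip_width: 17.7
pose [619.5  42.3 273.2] [3.1415 0.     0.0598] F [ 0.7 -0.2 -2.8] grip 17.7 t 20.38
-> shift [ 0.0023 -0.0664  0.0014] turn [0.0001 0.     0.0004]
```

```bash

python3 -m pendant '[[[0,-0.005,0],[0,0,0],0.01],[[0,-0.011,0.001],[0,0,0],0.01],[[0,-0.017,0.001],[0,0,0],0.01],[[0,-0.023,0.001],[0,0,0],0.01],[[0,-0.029,0.001],[0,0,0],0.01],[[0,-0.035,0.001],[0,0,0],0.01],[[0,-0.041,0.001],[0,0,0],0.01],[[0,-0.047,0.001],[0,0,0],0.01],[[0,-0.053,0.001],[0,0,0],0.01],[[0,-0.057,0.001],[0,0,0],0.01]]'
python3 -m pendant '[[[0,-0.002,0],[0,0,0],0.01],[[0,-0.004,0],[0,0,0],0.01],[[0,-0.006,0],[0,0,0],0.01],[[0,-0.008,0],[0,0,0],0.01],[[0,-0.01,0],[0,0,0],0.01],[[0,-0.01,0],[0,0,0],0.01]]'
for i in 1 2 3; do python3 -m pendant '[[[0,-0.001,0],[0,0,0],0.01],[[0,-0.001,0],[0,0,0],0.01]]' | grep -E "tool_pos|force"; done
python3 -c "
from h import *
t=np.load('tray.npy');go(tow(72.5,114),271.8,t[2])"
```

```text
time: 21.22
tool_pos: [616.0, 99.4, 272.2]
tcp_rot: [-3.142, -0.0, 0.06]
contact_force: [0.0, -0.9, -3.5]
grip_width: 18.1
time: 21.72
tool_pos: [615.5, 108.9, 272.2]
tcp_rot: [-3.141, -0.0, 0.06]
contact_force: [-0.0, 0.8, -2.6]
grip_width: 17.8
tool_pos: [615.5, 109.6, 272.2]
contact_force: [0.5, -0.9, -2.1]
tool_pos: [615.4, 110.6, 272.2]
contact_force: [0.5, -0.7, -2.0]
tool_pos: [615.3, 111.7, 272.3]
contact_force: [-0.0, 0.4, -2.9]
pose [615.3 111.7 272.3] [ 3.1415e+00 -1.0000e-04  5.9800e-02] F [-0.   0.4 -2.9] grip 17.7 t 22.22
-> shift [ 0.0023 -0.0009  0.0005] turn [ 0.0001 -0.0001  0.0004]
```

```bash

for i in 1 2 3 4; do python3 -m pendant '[[[0,-0.001,0],[0,0,0],0.01],[[0,-0.001,0],[0,0,0],0.01]]' | grep -E "tool_pos|force"; done
```

```text
tool_pos: [615.2, 112.7, 272.2]
contact_force: [-0.2, -0.4, -2.7]
tool_pos: [615.2, 113.5, 272.2]
contact_force: [-0.4, -1.1, -2.9]
tool_pos: [615.3, 114.1, 272.3]
contact_force: [1.0, -4.6, -2.5]
tool_pos: [615.3, 114.5, 272.3]
contact_force: [0.5, -7.0, -2.1]
```

```bash

python3 -m pendant '[[[0,0.01,0],[0,0,0],0.01],[[0,0.025,0],[0,0,0],0.01],[[0,0.03,-0.02],[0,0,0],0.01],[[0,0.04,-0.045],[0,0,0],0.01],[[-0.01,0.07,-0.058],[0,0,-0.03],0.01],[[-0.02,0.1,-0.058],[0,0,-0.06],0.01],[[-0.03,0.135,-0.058],[0,0,-0.09],0.01],[[-0.04,0.17,-0.058],[0,0,-0.12],0.01],[[-0.05,0.205,-0.058],[0,0,-0.16],0.01],[[-0.06,0.24,-0.058],[0,0,-0.2],0.01]]'
python3 -c "
from h import *
go([474,-355],328,.40)"
```

```text
time: 23.72
tool_pos: [568.6, -129.8, 330.4]
tcp_rot: [-3.141, -0.001, 0.261]
contact_force: [1.0, -0.8, -2.2]
grip_width: 18.1
pose [ 568.6 -129.8  330.4] [-3.1409e+00 -6.0000e-04  2.6120e-01] F [ 1.  -0.8 -2.2] grip 18.1 t 23.72
-> shift [-0.1495  0.1931  0.0021] turn [-0.0006 -0.0007 -0.1388]
```

```bash

python3 -m pendant '[[[-0.02,0.025,0.002],[0,0,-0.02],0.01],[[-0.043,0.056,0.002],[0,0,-0.04],0.01],[[-0.066,0.086,0.002],[0,0,-0.06],0.01],[[-0.09,0.117,0.002],[0,0,-0.08],0.01],[[-0.113,0.147,0.002],[0,0,-0.1],0.01],[[-0.135,0.175,0.002],[0,0,-0.12],0.01],[[-0.1495,0.193,0.002],[0,0,-0.139],0.01],[[-0.1495,0.193,0.002],[0,0,-0.139],0.01],[[-0.1495,0.193,0.002],[0,0,-0.139],0.01]]'
python3 -c "
from h import *
t=np.load('tray.npy');th=t[2];R=np.array([[np.cos(th),-np.sin(th)],[np.sin(th),np.cos(th)]])
go([474,-355],268.5,.40)
s=capture('scene');cs=capture('top')
for n,s2 in(('scene',s),('top',cs)):
 for k,p,w,h,a in bars(s2):
  qq=(p-t[:2])@R
  if abs(qq[0])<145 and abs(qq[1])<175: print(n,qq.round(1),round(w,1),round(h,1),round(a-th,3))
a=cv2.resize(s['color'][160:290,220:400,::-1],None,fx=4.4,fy=3.5,interpolation=cv2.INTER_CUBIC)[:, :792]
b=cv2.resize(cs['color'][155:285,245:405,::-1],None,fx=1,fy=1)
cv2.imwrite('pics/f1.png',np.vstack([cv2.resize(s['color'][165:255,250:400,::-1],(500,300),interpolation=cv2.INTER_CUBIC),cv2.resize(cs['color'][155:285,250:400,::-1],(500,300),interpolation=cv2.INTER_CUBIC)]))"
```

```text
time: 24.47
tool_pos: [473.4, -354.2, 328.1]
tcp_rot: [-3.141, -0.001, 0.395]
contact_force: [0.0, 0.8, -3.0]
grip_width: 17.5
pose [ 473.4 -354.2  328.1] [-3.141e+00 -7.000e-04  3.950e-01] F [ 0.   0.8 -3. ] grip 17.5 t 24.47
-> shift [0.0002 0.001  0.0596] turn [-0.0006 -0.0007 -0.005 ]
scene [ 76.  147.8] 115.6 52.5 0.002
scene [-78.8 146.6] 121.9 51.4 -0.002
top [-76.9 145.2] 115.7 38.7 0.021
top [ 77.9 145.2] 112.9 39.0 0.015
```

View pics/f1.png

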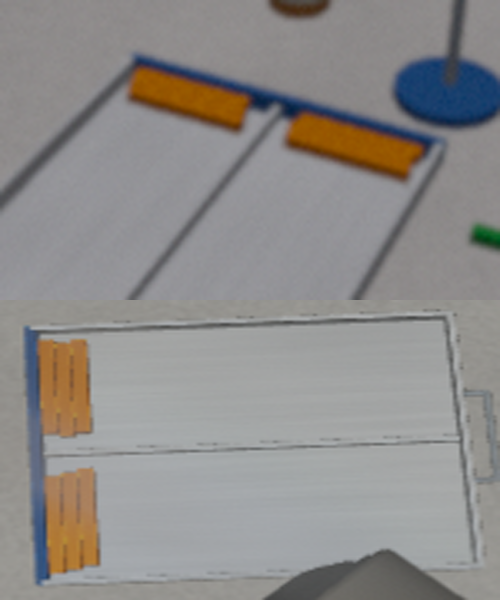

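Both rows are closed: 39 mm deep, centred at tray y = 145, square to about 0.02 rad. I'll park the rake.

```bash

python3 -m pendant '[[[0,0.001,0.02],[0,0,-0.005],0.01],[[0,0.001,0.04],[0,0,-0.005],0.01],[[0,0.001,0.052],[0,0,-0.005],0.01],[[0,0.001,0.057],[0,0,-0.005],0.01],[[0,0.001,0.059],[0,0,-0.005],0.01],[[0,0.001,0.06],[0,0,-0.005],0.01],[[0,0.001,0.06],[0,0,-0.005],0.01],[[0,0.001,0.06],[0,0,-0.005],0.01]]'
python3 -c "
from h import *
go([474,-355],268.5,.40)"
```

```text
time: 25.23
tool_pos: [475.3, -353.4, 269.2]
tcp_rot: [3.14, -0.001, 0.404]
contact_force: [-0.4, -0.5, -2.5]
grip_width: 17.5
pose [ 475.3 -353.4  269.2] [ 3.1399e+00 -7.0000e-04  4.0420e-01] F [-0.4 -0.5 -2.5] grip 17.5 t 25.23
-> shift [-0.0019  0.0009  0.0007] turn [ 0.0017 -0.0007  0.0042]
```

```bash

for i in 1 2 3 4; do python3 -m pendant '[[[0,0,0.0005],[0,0,0],0.01],[[0,0,0.0005],[0,0,0],0.01],[[0,0,0.0005],[0,0,0],0.01]]' | grep -E "tool_pos|force|rot"; done
```

```text
tool_pos: [475.2, -353.6, 268.4]
tcp_rot: [3.14, -0.001, 0.404]
contact_force: [0.2, 0.3, -0.3]
tool_pos: [475.2, -353.5, 268.3]
tcp_rot: [3.14, -0.001, 0.404]
contact_force: [1.4, 1.6, 5.9]
tool_pos: [475.4, -353.4, 268.2]
tcp_rot: [3.14, -0.001, 0.404]
contact_force: [1.5, 1.9, 9.2]
tool_pos: [475.5, -353.4, 268.0]
tcp_rot: [3.139, -0.002, 0.404]
contact_force: [1.2, 2.4, 10.9]
```

```bash

python3 -m pendant '[[[0,0,-0.001],[0,0,0],0.01],[[0,0,-0.001],[0,0,0],0.01],[[0,0,-0.001],[0,0,0],0.06],[[0,0,-0.001],[0,0,0],0.06],[[0,0,-0.001],[0,0,0],0.06],[[0,0,-0.001],[0,0,0],0.06],[[0,0,-0.001],[0,0,0],0.06],[[0,0,-0.001],[0,0,0],0.06],[[0,0,-0.001],[0,0,0],0.06],[[0,0,-0.001],[0,0,0],0.06]]'
python3 -m pendant '[[[0,0,-0.01],[0,0,0],0.06],[[0,0,-0.03],[0,0,0],0.06],[[0,0,-0.06],[0,0,0],0.06],[[0,0,-0.09],[0,0,0],0.06],[[0,0,-0.12],[0,0,0],0.06],[[0,0,-0.14],[0,0,0],0.06],[[0,0,-0.14],[0,0,0],0.06],[[0,0,-0.14],[0,0,0],0.06]]'
python3 -m pendant '[[[-0.03,0.02,0],[0,0,0],0.06],[[-0.06,0.04,0],[0,0,0],0.06],[[-0.09,0.06,0],[0,0,0],0.06],[[-0.12,0.08,0],[0,0,0],0.06],[[-0.15,0.1,0],[0,0,0],0.06],[[-0.16,0.11,0],[0,0,0],0.06],[[-0.16,0.11,0],[0,0,0],0.06],[[-0.16,0.11,0],[0,0,0],0.06],[[-0.16,0.11,0],[0,0,0],0.06]]'
python3 -c "
from h import *
f=[]
s=capture('scene');c=capture('top');t=np.load('tray.npy');th=t[2];R=np.array([[np.cos(th),-np.sin(th)],[np.sin(th),np.cos(th)]])
for n,s2 in(('scene',s),('top',c)):
 for k,p,w,h,a in bars(s2):
  qq=(p-t[:2])@R
  if abs(qq[0])<145 and abs(qq[1])<175: print(n,qq.round(1),round(w,1),round(h,1),round(a-th,3))
H=hsv(c);M=np.zeros(H.shape[:2],bool);q=proj(c,[[475+a,-354.6+b,40] for a in(-75,75) for b in(-60,60)]);x0,y0=q.min(0).astype(int);x1,y1=q.max(0).astype(int)
M[y0:y1,x0:x1]=1
# white head (brighter than bench)
for k in blobs((H[...,2]>146)&M,15): print('top white@51',rect(cast(c,k.reshape(-1,2),51)))
H=hsv(s);g=[(475+a*np.cos(.4)-b*np.sin(.4),-354.6+a*np.sin(.4)+b*np.cos(.4),136) for a,b in((-20,-9),(-20,9),(20,9),(20,-9))]
print('pred handle top px',proj(s,g).round(1).tolist())
d=(H[...,2]<50);x=np.zeros_like(d);x[235:345,130:240]=1
for k in blobs(d&x,20): 
  k=k.reshape(-1,2);print('dark',k.min(0),k.max(0))
cv2.imwrite('pics/f2.png',cv2.resize(s['color'][235:345,100:250,::-1],None,fx=5,fy=5,interpolation=cv2.INTER_CUBIC))
print(get_obs()['time'],get_obs()['contact_force'])"
```

```text
time: 27.07
tool_pos: [475.0, -353.4, 267.2]
tcp_rot: [3.142, 0.0, 0.404]
contact_force: [-0.1, 0.7, 0.1]
grip_width: 59.3
time: 27.73
tool_pos: [474.9, -353.3, 409.1]
tcp_rot: [3.138, -0.001, 0.404]
contact_force: [-0.4, -0.1, -0.4]
grip_width: 60.3
time: 28.48
tool_pos: [371.6, -516.6, 406.3]
tcp_rot: [-3.139, -0.0, 0.404]
contact_force: [0.7, -0.0, -0.1]
grip_width: 60.0
scene [ 76.  147.8] 115.6 52.5 0.002
scene [-78.8 147.2] 121.4 52.2 0.014
top [-76.9 145.5] 115.7 39.3 0.021
top [ 77.9 145.2] 112.9 39.1 0.013
top white@51 (array([ 445.8850708 , -367.16833496]), 51.64712142944336, 21.492273330688477, np.float64(0.3505723673380101))
top white@51 (array([ 507.79785156, -340.54321289]), 47.87129592895508, 19.01047134399414, np.float64(0.4337029407648334))
pred handle top px [[163.7, 270.7], [167.6, 264.0], [187.5, 266.0], [183.9, 272.8]]
dark [147 303] [229 333]
dark [168 267] [193 298]
28.5833 [0.32354691 0.80038002 0.07944975]
```

```bash
python3 -c "
from h import *
s=capture('scene');H=hsv(s)
g=[(476.5+a*np.cos(.405)-b*np.sin(.405),-354+a*np.sin(.405)+b*np.cos(.405),z) for z in(136,58) for a,b in((-20,-9),(-20,9),(20,9),(20,-9))]
print(proj(s,g).round(1).tolist())
for r in range(262,302,5): 
  v=np.where(H[r,155:200,2]<62)[0]+155; print(r,v.min() if len(v) else None,v.max() if len(v) else None)"
```

```text
[[164.5, 270.8], [168.4, 264.1], [188.3, 266.0], [184.8, 272.8], [172.9, 298.7], [176.4, 291.9], [195.3, 293.8], [192.1, 300.7]]
262 None None
267 169 184
272 168 188
277 169 189
282 171 191
287 172 192
292 174 193
297 179 191
```

```bash
python3 -c "
from plant import close_job
print(close_job())"
```

```text
the job is handed in; nothing more can be done
None
```

I combed all six bars up to the blue stop with the rake, parked the rake on its mat, and handed the job in at about 28.6 s; no verdict was reported. The near-end-on bar in lane A was first turned square between the rake's middle teeth.

- **Bars:** The top camera shows each lane's three bars as one closed block about 39 mm deep. Each block is centred at tray y ≈ 145 mm, within about 0.02 rad of square and 4–5 mm off its lane's middle. The scene camera agrees to about 3 mm.
- **Rake:** From the top view the rake is about 2 mm from the mat's centre and within about 0.01 rad of its long side. Edge positions in the scene view fit an upright handle to 2–4 pixels, so a tilt of a few degrees can't be ruled out.
- **Gripper:** It is open, clear of the rake, and shows no contact force.
- **First try on the end-on bar:** One rake tooth came down on top of the bar, with about 8 N upward. I lifted off, realigned, and the second try went in cleanly.
- **Not checked:** The 12-picture limit stopped me viewing the last picture, so the final check rests on numbers alone. I did not re-measure the bottle, beaker, jar or stand; the moves were planned clear of them, and the only force spikes were contacts with bars, stop and mat.

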